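# Index and lock the rotary test stage

## Task

Push the rotary test stage's turntable round by its red-capped post until its brass tab stands at the orange mark, and let it rest there a moment. Then take the red-knobbed lock pin from its wooden block, put it into the tab's hole and, pressing only lightly (5 to 10 N is plenty, 40 N would damage it), ease the turntable further clockwise (seen from above, up to 2 cm) until the pin drops into the hidden socket beneath; push it fully home so that its flange sits on the tab, and let go. Push the post gently too, and leave the other things on the bench alone.

Things in the scene. Friction and masses are not known exactly. Their poses are not given: they have to be found in the camera images.
- stage: Fixed aluminium stage under the turntable, origin on the turntable's axis at bench level, z up, orange mark towards its -x. A grey block carrying the mark, 34 mm high, spans 171 to 205 mm from the axis towards -x; opposite stands a black probe head, 110 mm high, 90 to 150 mm from the axis.
- mark (a point): Where the centre of the tab's hole is when the tab stands at the orange mark: 122 mm from the axis, 49 mm above the bench. The socket for the pin is in the dark steel block beneath (top 34 mm above the bench): 15.5 mm wide, 18 mm deep, 1 mm chamfer, 122 mm from the axis, but 2 to 20 mm further clockwise (from above) than the mark, differently every time: find it by feel.
- turntable (a joint): Angle of the turntable, rad, positive counter-clockwise from above; 0 with the tab at the mark. Starts at 0.6 to 1.5, turns freely both ways, stays where it is left (friction 0.12 N m, 1 to 2 N at the post). Black disc 206 mm across, upper face 49 mm above the bench; brass hub 67 mm high; small parts fixed on it up to 80 mm above the bench, none between tab and post.
- tab_hole (a point): Centre of the hole in the turntable's brass tab, at its upper face (49 mm above the bench), 122 mm from the axis. The hole is 16 mm wide with a 2 mm chamfer and goes right through the 12 mm thick tab; the steel block's top is 3 mm under the tab. The tab is 50 mm wide.
- post (a point): Upright steel post on the turntable, 16 mm thick, with a red cap 20 mm wide, 80 mm from the axis, a quarter turn clockwise of the tab seen from above. It stands from 49 to 101 mm above the bench; this point is on its centre line, 75 mm above the bench.
- park: Fixed wooden parking block for the pin, 60 x 60 x 40 mm, origin at the centre of its underside. Its hole is 17 mm wide; the pin stands in it with its flange on the block's top.
- pin_grip (a point): Where to grip the lock pin, on its axis in the red knob (22 mm thick, 45 mm tall), 30 mm above the flange's underside. z along the pin, upwards. The pin is 76 mm long, about 0.1 kg: steel shank 14 mm thick reaching 27 mm below the flange's underside (tip chamfer 1 mm), flange 26 mm wide and 4 mm thick, then the knob.
- pin_flange (a point): Centre of the underside of the pin's flange, 27 mm above its tip. Fully home, it lies on the tab's upper face and the tip is 12 mm inside the socket; while the socket is missed, the tip stands on the steel block and this point is 12 mm above the tab.
- pin: The lock pin; origin at the centre of its tip face, z along the pin towards the knob.
- multimeter: Blue multimeter, 150 x 75 x 30 mm, loose; origin at the centre of its underside. Leave alone.
- screwdriver: Blue screwdriver lying on the bench, loose. Leave alone.
- spool: White solder spool, 48 mm wide, 35 mm high, loose; origin at the centre of its underside. Leave alone.
- breadboard: White breadboard, 85 x 165 x 10 mm with jumper wires, loose; origin at the centre of its underside. Leave alone.
- gearmotor: Small yellow gear motor, about 45 x 85 x 24 mm, loose; origin under its gear case. Leave alone.
Mind the look-alikes: they are no part of the job. What is meant by the pin is not turquoise, and is the smaller of those in its own colour.

How it is judged:
By the outcome, as a careful person would: the job done as asked, in the order asked, and still so for the second after the job is handed in, with the robot touching nothing.
It also fails if it takes over 72 s, if anything falls off the work surface, if the arm or the gripper's body presses on something with over 40 N, if the wrist force passes 120 N, or if a joint passes its speed limit or range.

## Robot

A 6-joint arm with a two-finger parallel gripper is mounted at the origin on the work surface. World frame = base frame: x ahead of the robot, y to its left, z up, the work surface at z = 0. Lengths are in m, angles in rad, forces in N, time in s.
With the tool pointing down it reaches from about 0.275 to 0.875 m from the base axis. Payload 12.5 kg.
Tool frame: the origin (TCP) lies on the mounting face of the last link; the fingertips stand 173 mm ahead of it and the grasp point (between the pads) lies 155 mm ahead of it (robot.hold_point_z is the z of the grasp point in the tool frame, in m); z points along the fingers, y is the direction in which the jaws open and shut (so a half turn about z gives the same grasp; the last joint's range is limited). The gripper opens to 85 mm and grips with 20 to 120 N. Pads are 22 mm wide; open, the fingers measure 114 mm over their backs; the gripper's body (76 mm by 85 mm) begins 54 mm behind the grasp point. The pads swing forward as they close: fully open they stand 13 mm farther back than shut.
Start: joints at [-1.305, 0.351, 1.652, -0, 1.139, -0.085], TCP at [0.189, -0.516, 0.405] pointing down, gripper open.
Joint ranges: [-2.75, 2.75], [-0.79, 2.1], [0.01, 2.65], [-1.57, 4.71], [0.07, 3.14], [-2.87, 2.87]. Speed limits (rad/s): [2.22, 2.22, 2.79, 3.14, 3.14, 3.14].

## Interface

Orientations are given as a unit quaternion [x, y, z, w].
In Python, from plant import robot, imaging gives the robot as it stands. The module is installed in compiled form; this text tells all that it offers.
- The arm moves only by the tool move_arm, never from a script. Its argument "motion" is a list of rows, each an object of numbers: "gripper": the finger opening in m, from 0 to 0.0854; "dx", "dy", "dz": the shift along the tool's x, y, z in m; "turn": the turn about the tool's z in rad. A call has 1 to 12 rows; each row is the pose to reach, as a shift and turn from the pose commanded when the call began, along the tool's axes at that moment; what a row does not reach only later rows make up. A row lasts 1/8 s, in which the tool goes at most 62.5 mm and 10.7 degrees, less where a joint would pass 70% of its speed; a pose out of reach is approached as far as the arm can. A call with a gripper value outside its range is refused whole. The fingers move at their own pace and stop on an object; "force" is the grip in N (left out, the last holds). Time passes only in rows, so rows that repeat a pose let the fingers close. It gives the time, the measured TCP pose, the force and the opening at its end, in the units of the state.
- robot.read_state(): the state, without advancing time (a new reading comes with each control period).
- imaging.grab_frame(name): name is "scene" or "top" or "wrist"; returns the picture (384x512x3 uint8, red, green, blue); there is no depth.
- imaging.calibration(name): a dict with "fx", "fy", "cx", "cy" (pixels), "extrinsics" (4x4, takes a point from camera to world coordinates). Camera axes: x right, y down, z forward; pixel columns grow to the right and rows downward; lengths in m; the calibration is good to about 2 mm. The wrist camera is an equidistant fisheye: a pixel r from the principal point sees the ray r / f radians off the axis. A picture is of the moment at which its call begins: read the wrist's pose just before it. calibration takes no time and is no camera call; for the wrist camera it gives the pose at the moment of the call.
- robot.finish_job(): hands the job in, once; it reports no verdict.
The state is a dict: "time_s": time; "joint_positions": joint angles; "qvel": joint speeds; "joint_torque": joint torques, N m; "position": TCP position; "tool_rot": TCP orientation; "ft_force": force on the tool from outside, world axes, zero at the start; "ft_torque": the same for the moment, N m; "grip_width": finger opening in m.
Only numpy, scipy, OpenCV 4.12 (cv2) and the standard library are available. Lean on these libraries where they do the work, as an engineer would, in place of code of your own. Each camera call takes 0.05 s, during which the arm holds its last target. There are 200 camera calls.

## Working session

There is one attempt and no reset: what is moved stays moved. The work goes in short steps, Python scripts to look and compute and a tool call to move; the robot and the scene stay as the last step left them, time stands still between calls to the robot, and variables do not carry over. Pictures are saved under pics/ and viewed, about 8 in all and at most 12, crops included, and the job is handed in when it is done.

Besides the shell and the picture viewer there is one more tool, called after "Call:" by a JSON object that holds its "op" and its "data", one argument or row to a line. move_arm: Moves the arm, as the interface text tells. Its arguments: {"type":"object","properties":{"motion":{"type":"array","items":{"type":"object","properties":{"gripper":{"type":"number"},"dx":{"type":"number"},"dy":{"type":"number"},"dz":{"type":"number"},"turn":{"type":"number"}}}},"force":{"type":"number"}},"required":["motion"]}

```bash
mkdir -p pics
python3 - <<'E'
from plant import robot, imaging
import cv2, numpy as np
np.set_printoptions(precision=4,suppress=True)
s=robot.read_state(); print(s)
for n in ("scene","top"):
    im=imaging.grab_frame(n); np.save(f"pics/{n}0.npy",im); cv2.imwrite(f"pics/{n}0.png",cv2.resize(im[:,:,::-1],None,fx=1.5,fy=1.5,interpolation=cv2.INTER_CUBIC))
    print(n,imaging.calibration(n))
E
```

```text
{'time_s': 0.0, 'joint_positions': array([-1.3046,  0.3512,  1.6524,  0.    ,  1.1391, -0.0846]), 'qvel': array([-0.0007,  0.    ,  0.0006,  0.0001, -0.0013,  0.0007]), 'joint_torque': array([  0.0013, -50.6096, -29.1404,   0.    ,   0.0045,  -0.    ]), 'position': array([ 0.189 , -0.5164,  0.4042]), 'tool_rot': array([ 0.9847,  0.1745, -0.0001, -0.0006]), 'ft_force': array([ 1.2105, -0.302 ,  0.9229]), 'ft_torque': array([-0.0472,  0.0254,  0.0288]), 'grip_width': 0.08531653040909194}
scene {'fx': 417.6638366531391, 'fy': 417.6638366531391, 'cx': 247.138934113823, 'cy': 195.53511128703846, 'extrinsics': array([[ 0.6648,  0.4717, -0.5792,  1.3054],
       [ 0.7469, -0.4287,  0.5082, -0.6834],
       [-0.0086, -0.7705, -0.6373,  0.9166],
       [ 0.    ,  0.    ,  0.    ,  1.    ]])}
top {'fx': 348.48100089006454, 'fy': 348.48100089006454, 'cx': 257.9090387139176, 'cy': 186.94548213704468, 'extrinsics': array([[-0.0184, -0.9758,  0.218 ,  0.3236],
       [-0.9998,  0.0166, -0.01  , -0.0055],
       [ 0.0061, -0.2182, -0.9759,  1.1318],
       [ 0.    ,  0.    ,  0.    ,  1.    ]])}
```

View pics/scene0.png

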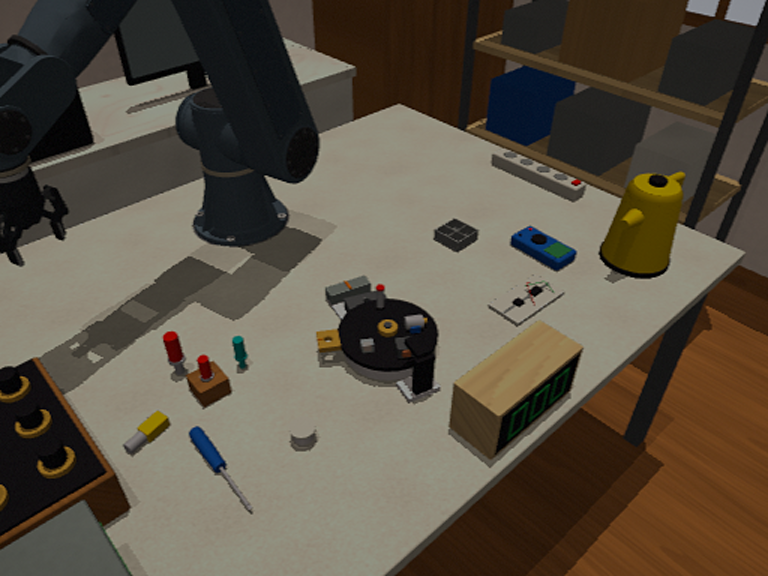

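View pics/top0.png

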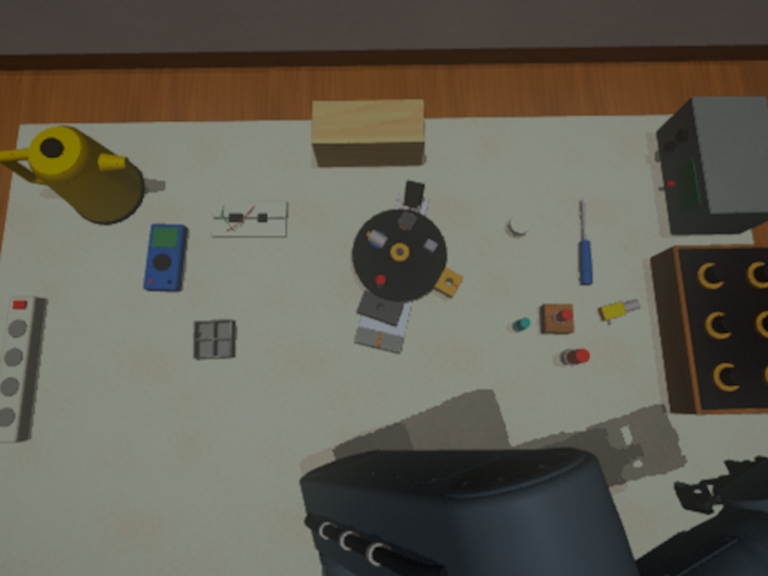

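Scene (x1.5 pixels): the red candidates are the small red pin in the wooden block (scene 205,367; top 564,315), the larger red pin loose on the bench (scene 173,347; top 578,356) and the red post cap (scene 380,288; top 380,281). There is also a turquoise pin (scene 240,350; top 522,324). By the description I choose the small red one in the block. The tab is at top (449,282) and the mark at (380,340). I'll measure next.

```bash
cat > h.py <<'E'
from plant import robot, imaging
import cv2, numpy as np
from scipy.spatial.transform import Rotation as R
np.set_printoptions(precision=4,suppress=True)
def ray(cal,u,v,fish=False):
    a=(u-cal["cx"])/cal["fx"]; b=(v-cal["cy"])/cal["fy"]
    if fish:
        r=np.hypot(a,b); k=np.sinc(r/np.pi); d=np.array([a*k,b*k,np.cos(r)])
    else: d=np.array([a,b,1.])
    T=cal["extrinsics"]; d=T[:3,:3]@d
    return T[:3,3],d/np.linalg.norm(d)
def onz(cal,u,v,z,fish=False):
    o,d=ray(cal,u,v,fish); return o+d*(z-o[2])/d[2]
def tri(rs):
    A=sum(np.eye(3)-np.outer(d,d) for o,d in rs); b=sum((np.eye(3)-np.outer(d,d))@o for o,d in rs)
    return np.linalg.solve(A,b)
def blobs(im,lo,hi,amin=6):
    hsv=cv2.cvtColor(im,cv2.COLOR_RGB2HSV)
    if lo[0]<0: m=cv2.inRange(hsv,(0,)+lo[1:],hi)|cv2.inRange(hsv,(180+lo[0],)+lo[1:],(180,)+hi[1:])
    else: m=cv2.inRange(hsv,lo,hi)
    n,l,st,c=cv2.connectedComponentsWithStats(m)
    return [(c[i].round(1),st[i].tolist()) for i in range(1,n) if st[i][4]>=amin]
def delta(p,s=None):
    """tool-frame shift from the present measured TCP to world p"""
    s=s or robot.read_state(); return R.from_quat(s["tool_rot"]).inv().apply(np.array(p)-s["position"])
def yaw(s=None):
    s=s or robot.read_state(); x=R.from_quat(s["tool_rot"]).apply([1,0,0]); return np.arctan2(x[1],x[0])
E
python3 - <<'E'
from h import *
for n in ("top","scene"):
    im=np.load(f"pics/{n}0.npy")
    print(n,"red");[print(b) for b in blobs(im,(-8,130,60),(8,255,255))]
    print("brass");[print(b) for b in blobs(im,(10,130,90),(25,255,255))if b[0][1]<250]
from plant import imaging
c=imaging.calibration("top")
for nm,u,v,z in (("hub",399,252,.067),("tab",449,281,.049),("post",380,280,.101),("mark",379,340,.034),("pin",564,315,.085),("park",557,318,.04),("bigred",580,355,.06),("turq",522,324,.04),("spool",515,224,.03),("gear",615,310,.02)):
    print(nm,onz(c,u/1.5,v/1.5,z))
E
```

```text
top red
(array([446.9, 121.6]), [445, 120, 5, 4, 17])
(array([253.2, 186. ]), [250, 183, 7, 7, 39])
(array([ 12.4, 202.9]), [9, 201, 8, 5, 39])
(array([377.6, 209.1]), [374, 206, 8, 7, 43])
(array([387.8, 236.8]), [384, 233, 9, 9, 69])
brass
(array([237.1,  61.5]), [0, 42, 499, 60, 15186])
(array([ 41.8, 111.5]), [20, 92, 36, 28, 129])
(array([  9. , 104.4]), [0, 103, 19, 4, 58])
(array([ 73.9, 103.7]), [66, 102, 18, 4, 35])
(array([  2.3, 130.3]), [0, 109, 8, 57, 247])
(array([ 73.1, 110.5]), [65, 109, 18, 4, 59])
(array([ 25.9, 120.2]), [24, 119, 5, 3, 10])
(array([506.9, 156.5]), [501, 148, 11, 16, 131])
(array([266. , 167.6]), [260, 162, 13, 12, 103])
(array([467.8, 230.4]), [449, 164, 63, 112, 386])
(array([471.1, 184.6]), [466, 175, 16, 18, 88])
(array([503.5, 183.3]), [499, 175, 13, 17, 85])
(array([298.6, 187.5]), [290, 179, 18, 18, 181])
(array([371.2, 212.2]), [363, 203, 19, 18, 199])
(array([476.1, 217.5]), [471, 208, 16, 18, 94])
(array([507.5, 215.4]), [504, 208, 8, 17, 60])
(array([252.1, 226.6]), [251, 222, 3, 9, 13])
(array([510.7, 248.8]), [510, 245, 2, 9, 13])
scene
[... 315 characters left out ...]
364, 105, 6, 3, 8])
(array([380.2, 112.7]), [378, 112, 5, 3, 6])
(array([385.9, 114. ]), [383, 113, 6, 3, 7])
(array([438.5, 124.7]), [420, 114, 37, 21, 418])
(array([421.8, 143.9]), [414, 139, 16, 11, 99])
(array([231.4, 189.3]), [230, 187, 4, 5, 11])
(array([258.2, 217.2]), [252, 213, 13, 9, 75])
(array([283.2, 212.7]), [282, 212, 3, 3, 6])
(array([218.5, 225.5]), [211, 220, 16, 13, 153])
hub [ 0.6226 -0.0431  0.067 ]
tab [ 0.562  -0.1484  0.049 ]
post [ 0.555  -0.0021  0.101 ]
mark [0.441  0.0022 0.034 ]
pin [ 0.4796 -0.3737  0.085 ]
park [ 0.4801 -0.3742  0.04  ]
bigred [ 0.4004 -0.4076  0.06  ]
turq [ 0.4687 -0.2992  0.04  ]
spool [ 0.6931 -0.3031  0.03  ]
gear [ 0.4982 -0.5079  0.02  ]
```

Call:
{"op": "move_arm", "data": {
  "motion": [
    {"dx": 0.05, "dy": -0.033, "turn": -0.1, "gripper": 0.0},
    {"dx": 0.1, "dy": -0.066, "turn": -0.2},
    {"dx": 0.15, "dy": -0.1, "turn": -0.3},
    {"dx": 0.2, "dy": -0.132, "turn": -0.4},
    {"dx": 0.25, "dy": -0.165, "turn": -0.5},
    {"dx": 0.3, "dy": -0.198, "turn": -0.6},
    {"dx": 0.35, "dy": -0.23, "turn": -0.7},
    {"dx": 0.4, "dy": -0.264, "turn": -0.7},
    {"dx": 0.45, "dy": -0.297, "turn": -0.7},
    {"dx": 0.48, "dy": -0.32, "turn": -0.7},
    {"dx": 0.48, "dy": -0.32, "turn": -0.7},
    {"dx": 0.48, "dy": -0.32, "turn": -0.7}
  ]
}}

```text
validation failed for argument at $.mo...
```

Run:
```python
from h import *
s=robot.read_state(); print(s["time_s"],s["position"],yaw(),s["joint_positions"],s["ft_force"],s["grip_width"])
c=imaging.calibration("wrist"); im=imaging.grab_frame("wrist"); print(c)
np.save("pics/w1.npy",im); cv2.imwrite("pics/w1.png",cv2.resize(im[:,:,::-1],None,fx=1.5,fy=1.5,interpolation=cv2.INTER_CUBIC))
for nm,p in (("hub",(.6226,-.0431,.067)),("tab",(.562,-.148,.049)),("post",(.555,-.002,.101)),("pin",(.48,-.374,.085))):
    q=np.linalg.inv(c["extrinsics"])@np.r_[p,1]; th=np.arctan2(np.hypot(q[0],q[1]),q[2]); k=th/np.hypot(q[0],q[1])
    print(nm,c["cx"]+c["fx"]*k*q[0],c["cy"]+c["fy"]*k*q[1])
```

```text
0.1 [ 0.189  -0.5164  0.4042] 0.35077553784744936 [-1.3046  0.3512  1.6524 -0.      1.1391 -0.0846] [ 0.0275 -0.5646  0.2103] 0.08539799953010843
{'fx': 297.3186396354542, 'fy': 297.3186396354542, 'cx': 254.28956660173657, 'cy': 193.48480195606743, 'extrinsics': array([[ 0.3432, -0.8945, -0.2863,  0.2623],
       [-0.9392, -0.327 , -0.1045, -0.4901],
       [-0.0001,  0.3048, -0.9524,  0.3738],
       [ 0.    ,  0.    ,  0.    ,  1.    ]])}
hub 67.14986706215467 -161.69933296637316
tab 102.823029585813 -138.7362379837715
post 18.401048253640937 -139.07302941098732
pin 222.27048881184385 -106.39333363289535
```

View pics/w1.png

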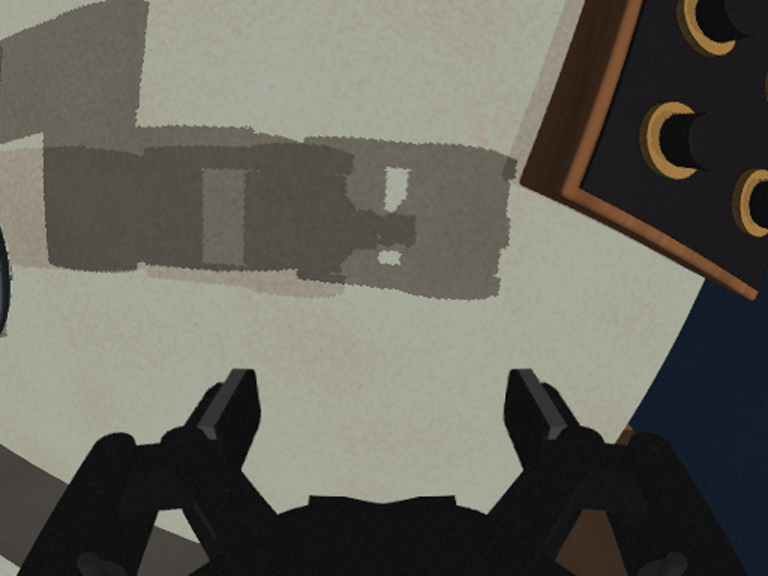

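The move was refused by validation, so nothing moved. The wrist picture shows only bare bench and the shadow. I'll resend with every field in each row.

Call:
{"op": "move_arm", "data": {
  "motion": [
    {"dx": 0.05, "dy": -0.03, "dz": 0, "turn": 0, "gripper": 0},
    {"dx": 0.1, "dy": -0.063, "dz": 0, "turn": 0, "gripper": 0},
    {"dx": 0.15, "dy": -0.095, "dz": 0, "turn": 0, "gripper": 0},
    {"dx": 0.2, "dy": -0.127, "dz": 0, "turn": 0, "gripper": 0},
    {"dx": 0.25, "dy": -0.16, "dz": 0, "turn": 0, "gripper": 0},
    {"dx": 0.3, "dy": -0.19, "dz": 0, "turn": 0, "gripper": 0},
    {"dx": 0.35, "dy": -0.22, "dz": 0, "turn": 0, "gripper": 0},
    {"dx": 0.4, "dy": -0.255, "dz": 0, "turn": 0, "gripper": 0},
    {"dx": 0.45, "dy": -0.285, "dz": 0, "turn": 0, "gripper": 0},
    {"dx": 0.47, "dy": -0.3, "dz": 0, "turn": 0, "gripper": 0},
    {"dx": 0.47, "dy": -0.3, "dz": 0, "turn": 0, "gripper": 0},
    {"dx": 0.47, "dy": -0.3, "dz": 0, "turn": 0, "gripper": 0}
  ]
}}

```text
time_s: 1.65
position: [0.5269, -0.0737, 0.4045]
tool_rot: [0.985, 0.174, -0.0, -0.0]
ft_force: [0.2, 0.3, -1.2]
grip_width: -0.0
```

Run:
```python
from h import *
s=robot.read_state(); print(s["time_s"],s["position"],yaw(),s["joint_positions"],s["ft_force"],s["grip_width"])
c=imaging.calibration("wrist"); im=imaging.grab_frame("wrist")
np.save("pics/w2.npy",im); import pickle; pickle.dump(c,open("pics/w2.pkl","wb")); cv2.imwrite("pics/w2.png",cv2.resize(im[:,:,::-1],None,fx=1.5,fy=1.5,interpolation=cv2.INTER_CUBIC))
for b in blobs(im,(-8,130,60),(8,255,255),20): print("red",b,onz(c,*b[0],.101,True))
for b in blobs(im,(10,130,80),(25,255,255),20): print("brass",b,onz(c,*b[0],.049,True),onz(c,*b[0],.067,True),onz(c,*b[0],.034,True))
```

```text
1.65 [ 0.5269 -0.0737  0.4045] 0.350580710188487 [-0.2265  0.3186  1.698  -0.0002  1.1256  0.9938] [ 0.2166  0.3192 -1.2225] -1.0159089412752244e-05
red (array([192.8, 128.5]), [183, 118, 21, 22, 351]) [ 0.5579 -0.0024  0.101 ]
red (array([440.9, 276.9]), [429, 264, 25, 27, 384]) [ 0.4944 -0.343   0.101 ]
red (array([419., 317.]), [407, 307, 29, 24, 285]) [ 0.4281 -0.3518  0.101 ]
brass (array([211.6,  21. ]), [207, 17, 11, 10, 58]) [0.6702 0.0269 0.049 ] [0.6663 0.0227 0.067 ] [0.6734 0.0303 0.034 ]
brass (array([259.2,  77.4]), [240, 59, 39, 38, 919]) [ 0.6266 -0.0437  0.049 ] [ 0.6252 -0.0439  0.067 ] [ 0.6278 -0.0435  0.034 ]
brass (array([324.9, 164.6]), [298, 138, 54, 54, 1381]) [ 0.5624 -0.1471  0.049 ] [ 0.5645 -0.1416  0.067 ] [ 0.5606 -0.1517  0.034 ]
brass (array([173.1, 209.3]), [166, 200, 15, 20, 106]) [0.4503 0.0012 0.049 ] [ 0.4586 -0.0015  0.067 ] [0.4434 0.0034 0.034 ]
brass (array([430.4, 264.7]), [409, 246, 45, 41, 723]) [ 0.4879 -0.3638  0.049 ] [ 0.4941 -0.3463  0.067 ] [ 0.4827 -0.3784  0.034 ]
brass (array([473.1, 266.1]), [460, 257, 28, 20, 441]) [ 0.5078 -0.4571  0.049 ] [ 0.513  -0.4344  0.067 ] [ 0.5036 -0.476   0.034 ]
brass (array([487.4, 353.1]), [461, 321, 51, 63, 259]) [ 0.3266 -0.7104  0.049 ] [ 0.3417 -0.6737  0.067 ] [ 0.3139 -0.741   0.034 ]
brass (array([497.9, 364.5]), [490, 356, 19, 19, 78]) [ 0.2879 -0.8147  0.049 ] [ 0.3052 -0.7722  0.067 ] [ 0.2735 -0.8501  0.034 ]
```

View pics/w2.png

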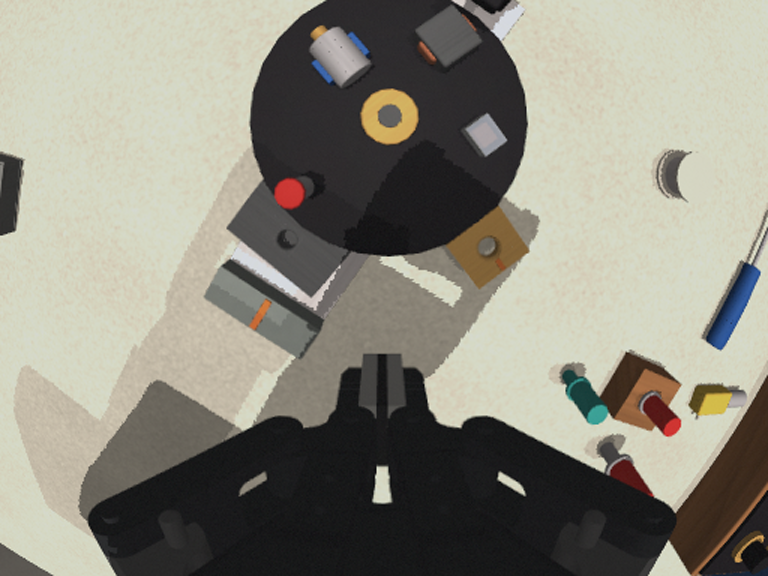

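The wrist picture shows the post cap at (289,193), hub (389,116), tab with hole (488,246), orange mark (261,315) and the socket in the steel block still visible at (287,238). The small red pin in the block is at (660,415) and the larger red one at (625,475). I'll refine these.

Run:
```python
from h import *; import pickle
im=np.load("pics/w2.npy"); c=pickle.load(open("pics/w2.pkl","rb"))
g=cv2.cvtColor(im,cv2.COLOR_RGB2GRAY)
def dark(u,v,r=9):
    w=g[v-r:v+r+1,u-r:u+r+1].astype(float); print(w[::2,::2].astype(int))
dark(191,159); dark(325,164)
for nm,u,v,z in(("hole",325,164,.049),("sock",191.3,158.7,.034),("markA",268/1.5,300/1.5,.034),("markB",253/1.5,328/1.5,.034)): print(nm,onz(c,u,v,z,True))
# disc outline
m=cv2.inRange(cv2.cvtColor(im,cv2.COLOR_RGB2HSV),(0,0,0),(180,255,50))
P=np.array([onz(c,u,v,z,True) for u,v,z in[(167,75,.049),(351,78,.049),(258,170.5,.049),(191,15,.049)]]); print(P)
A=np.c_[2*P[:,:2],np.ones(4)]; x=np.linalg.lstsq(A,(P[:,:2]**2).sum(1),rcond=None)[0]; print(x[:2],np.sqrt(x[2]+x[:2]@x[:2]))
big=cv2.resize(im[95:235,120:370,::-1],None,fx=3.2,fy=3.2,interpolation=cv2.INTER_CUBIC); cv2.imwrite("pics/w2c.png",big)
```

```text
[[80 81 81 85 83 83 82 79 79 56]
 [81 81 83 80 78 80 81 85 81 80]
 [81 82 71 41 52 83 77 79 82 81]
 [82 81 44 43 78 83 82 80 81 83]
 [87 68 33 41 72 81 80 83 74 85]
 [81 61 35 35 48 72 82 81 75 85]
 [84 75 41 37 36 44 78 72 79 82]
 [81 81 68 40 36 38 39 68 83 82]
 [80 81 82 74 64 67 76 83 80 81]
 [81 79 81 81 82 81 85 82 82 82]]
[[104 103 103 103 104 102 104 104 104 103]
 [104 103 103 101  93  82  89 104 102 102]
 [103 103  92  95 106 100  98  81  96 103]
 [103  97 101 103 103  99 103  59  75 102]
 [103  93 104 104 100 100 108  72  71  97]
 [100  94 102 104 105 104 135  55  75  95]
 [105  93 106 106 118 121 101  57  78  97]
 [102  96  91  96 116  87  60  69  78 101]
 [102 104  91  78  71  69  82  87  89 103]
 [103 102 102 100  91  94  94  93  89  99]]
hole [ 0.563  -0.1469  0.049 ]
sock [ 0.5129 -0.0005  0.034 ]
markA [ 0.4579 -0.0002  0.034 ]
markB [0.4288 0.0058 0.034 ]
[[ 0.5979  0.0535  0.049 ]
 [ 0.6652 -0.138   0.049 ]
 [ 0.5293 -0.0781  0.049 ]
 [ 0.6706  0.0514  0.049 ]]
[ 0.6269 -0.0433] 0.10279368573031863
```

View pics/w2c.png

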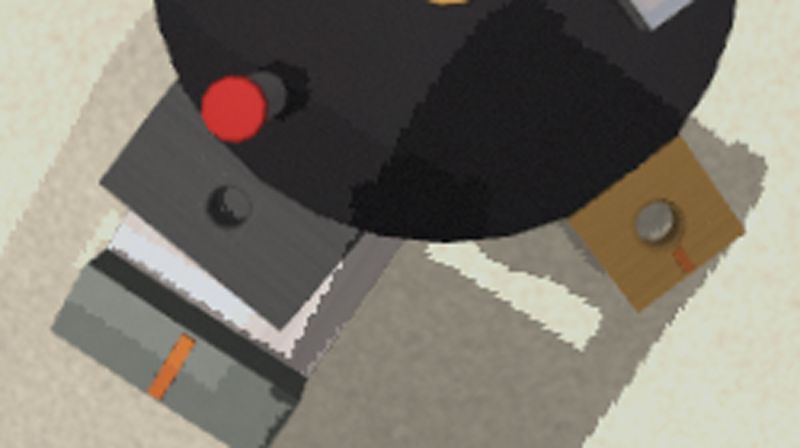

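Call:
{"op": "move_arm", "data": {
  "motion": [
    {"dx": 0.006, "dy": -0.008, "dz": 0.04, "turn": -0.17, "gripper": 0},
    {"dx": 0.012, "dy": -0.016, "dz": 0.08, "turn": -0.34, "gripper": 0},
    {"dx": 0.018, "dy": -0.024, "dz": 0.12, "turn": -0.5, "gripper": 0},
    {"dx": 0.0225, "dy": -0.032, "dz": 0.15, "turn": -0.67, "gripper": 0},
    {"dx": 0.0225, "dy": -0.032, "dz": 0.17, "turn": -0.67, "gripper": 0},
    {"dx": 0.0225, "dy": -0.032, "dz": 0.17, "turn": -0.67, "gripper": 0},
    {"dx": 0.0225, "dy": -0.032, "dz": 0.17, "turn": -0.67, "gripper": 0}
  ]
}}

```text
time_s: 2.58
position: [0.5376, -0.0361, 0.2356]
tool_rot: [0.873, 0.488, 0.0, 0.0]
ft_force: [1.1, 0.2, 0.0]
grip_width: 0.0
```

Run:
```python
from h import *
s=robot.read_state(); y0=yaw(); print(s["time_s"],s["position"],np.degrees(y0),s["ft_force"])
A=np.array([.626,-.0436])
d=lambda a:np.array([np.cos(np.radians(a)),np.sin(np.radians(a))])
for ph in list(np.linspace(148.7,82,12)):
    p=A+.08*d(ph)+.021*d(ph+90)
    print(ph.round(1),delta([*p,.235]).round(4),round(-(np.radians(ph-90)-y0),3))
```

```text
2.575 [ 0.5376 -0.0361  0.2356] 58.42437238564339 [1.1456 0.2229 0.02  ]
148.7 [ 0.0185 -0.0006  0.0006] -0.005
142.6 [ 0.0271 -0.0025  0.0006] 0.101
136.6 [ 0.0358 -0.0034  0.0006] 0.207
130.5 [ 0.0445 -0.0033  0.0006] 0.313
124.4 [ 0.0532 -0.0024  0.0006] 0.419
118.4 [ 0.0618 -0.0005  0.0006] 0.524
112.3 [0.0701 0.0022 0.0007] 0.63
106.3 [0.0781 0.0059 0.0007] 0.736
100.2 [0.0856 0.0103 0.0007] 0.842
94.1 [0.0926 0.0155 0.0007] 0.948
88.1 [0.0991 0.0214 0.0007] 1.053
82.0 [0.1048 0.028  0.0007] 1.159
```

Call:
{"op": "move_arm", "data": {
  "motion": [
    {"dx": 0.007, "dy": 0, "dz": 0, "turn": 0, "gripper": 0},
    {"dx": 0.014, "dy": 0, "dz": 0, "turn": 0, "gripper": 0},
    {"dx": 0.019, "dy": -0.001, "dz": 0, "turn": 0, "gripper": 0},
    {"dx": 0.023, "dy": -0.0015, "dz": 0, "turn": 0.05, "gripper": 0},
    {"dx": 0.027, "dy": -0.0025, "dz": 0, "turn": 0.1, "gripper": 0},
    {"dx": 0.0315, "dy": -0.003, "dz": 0, "turn": 0.155, "gripper": 0},
    {"dx": 0.036, "dy": -0.0035, "dz": 0, "turn": 0.21, "gripper": 0},
    {"dx": 0.0405, "dy": -0.0035, "dz": 0, "turn": 0.26, "gripper": 0},
    {"dx": 0.0445, "dy": -0.0035, "dz": 0, "turn": 0.315, "gripper": 0},
    {"dx": 0.049, "dy": -0.003, "dz": 0, "turn": 0.365, "gripper": 0},
    {"dx": 0.053, "dy": -0.0025, "dz": 0, "turn": 0.42, "gripper": 0},
    {"dx": 0.053, "dy": -0.0025, "dz": 0, "turn": 0.42, "gripper": 0}
  ]
}}

```text
time_s: 4.08
position: [0.5631, 0.0114, 0.2347]
tool_rot: [0.955, 0.296, 0.0, 0.0]
ft_force: [-0.5, 0.0, -1.0]
grip_width: -0.0006
```

Run:
```python
from h import *
s=robot.read_state(); y0=yaw(); print(s["time_s"],s["position"],np.degrees(y0),s["ft_force"])
A=np.array([.626,-.0436])
d=lambda a:np.array([np.cos(np.radians(a)),np.sin(np.radians(a))])
c=imaging.calibration("wrist"); im=imaging.grab_frame("wrist")
for b in blobs(im,(-8,130,60),(8,255,255),20):
    p=onz(c,*b[0],.101,True)[:2]-A; print("red",b,p,np.hypot(*p),np.degrees(np.arctan2(p[1],p[0])))
for b in blobs(im,(10,130,80),(25,255,255),40):
    for z in(.049,.067,.034): p=onz(c,*b[0],z,True)[:2]-A; print("brass",b[0],z,p,np.hypot(*p),np.degrees(np.arctan2(p[1],p[0])))
for ph in list(np.linspace(124.4,82,9)):
    p=A+.08*d(ph)+.021*d(ph+90)
    print(ph.round(1),delta([*p,.235]).round(4),round(-(np.radians(ph-90)-y0),3))
```

```text
4.075 [0.5631 0.0114 0.2347] 34.47131321275278 [-0.4968  0.0211 -0.9691]
red (array([470.6, 169.9]), [466, 167, 10, 6, 22]) [0.0363 0.0084] 0.03724170831045887 13.026229641569424
red (array([467.3, 180.2]), [462, 172, 12, 18, 64]) [0.0319 0.0066] 0.03252779838160258 11.681722912430345
red (array([471.2, 190.4]), [467, 186, 10, 10, 32]) [0.0301 0.0009] 0.030118101957948888 1.7426159493678877
red (array([255.2, 247.6]), [231, 225, 50, 47, 1772]) [-0.044  0.067] 0.08012583716857989 123.27190132723966
brass [414.   72.5] 0.049 [0.0704 0.0367] 0.079422857460969 27.50947357790391
brass [414.   72.5] 0.067 [0.0624 0.0439] 0.07631902228262236 35.0876842759458
brass [414.   72.5] 0.034 [0.0771 0.0307] 0.08298980538090948 21.708931168468293
brass [392.4 208.2] 0.049 [-0.0001 -0.0035] 0.003539564536566985 -91.29038336082195
brass [392.4 208.2] 0.067 [0.0001 0.0083] 0.008307706620812759 89.32299667226089
brass [392.4 208.2] 0.034 [-0.0002 -0.0134] 0.01341209855853003 -90.97377183667496
124.4 [-0.      0.0009 -0.0003] 0.001
119.1 [ 0.0074 -0.0007 -0.0003] 0.094
113.8 [ 0.015  -0.0016 -0.0003] 0.186
108.5 [ 0.0227 -0.0018 -0.0003] 0.279
103.2 [ 0.0303 -0.0012 -0.0003] 0.371
97.9 [ 0.0379 -0.     -0.0003] 0.464
92.6 [ 0.0453  0.0019 -0.0003] 0.556
87.3 [ 0.0525  0.0045 -0.0003] 0.649
82.0 [ 0.0594  0.0078 -0.0003] 0.741
```

Call:
{"op": "move_arm", "data": {
  "motion": [
    {"dx": 0.005, "dy": -0.0005, "dz": 0, "turn": 0.06, "gripper": 0},
    {"dx": 0.01, "dy": -0.001, "dz": 0, "turn": 0.125, "gripper": 0},
    {"dx": 0.015, "dy": -0.0015, "dz": 0, "turn": 0.185, "gripper": 0},
    {"dx": 0.02, "dy": -0.0018, "dz": 0, "turn": 0.245, "gripper": 0},
    {"dx": 0.025, "dy": -0.0018, "dz": 0, "turn": 0.31, "gripper": 0},
    {"dx": 0.0303, "dy": -0.0012, "dz": 0, "turn": 0.37, "gripper": 0},
    {"dx": 0.0355, "dy": -0.0005, "dz": 0, "turn": 0.435, "gripper": 0},
    {"dx": 0.0405, "dy": 0.0005, "dz": 0, "turn": 0.495, "gripper": 0},
    {"dx": 0.0453, "dy": 0.002, "dz": 0, "turn": 0.555, "gripper": 0},
    {"dx": 0.05, "dy": 0.0035, "dz": 0, "turn": 0.62, "gripper": 0},
    {"dx": 0.055, "dy": 0.0055, "dz": 0, "turn": 0.68, "gripper": 0},
    {"dx": 0.0595, "dy": 0.008, "dz": 0, "turn": 0.74, "gripper": 0}
  ]
}}

```text
time_s: 5.62
position: [0.6165, 0.0384, 0.2345]
tool_rot: [0.998, -0.07, -0.001, -0.0]
ft_force: [-2.1, 1.9, 1.4]
grip_width: 0.0
```

Run:
```python
from h import *
s=robot.read_state(); y0=yaw(); print(s["time_s"],s["position"],np.degrees(y0),s["ft_force"])
A=np.array([.626,-.0436])
d=lambda a:np.array([np.cos(np.radians(a)),np.sin(np.radians(a))])
def rep(t,c,b,z,f):
    p=onz(c,*b[0],z,f)[:2]-A; print(t,b[0],b[1][4],p,np.hypot(*p).round(4),np.degrees(np.arctan2(p[1],p[0])).round(2))
for n in("wrist","top"):
    c=imaging.calibration(n); im=imaging.grab_frame(n); np.save(f"pics/{n}3.npy",im); f=n=="wrist"
    for b in blobs(im,(-8,130,60),(8,255,255),12): rep(n+" red",c,b,.101,f)
    for b in blobs(im,(10,130,80),(25,255,255),12):
      if f or 200<b[0][0]<350 and 150<b[0][1]<240: rep(n+" brass",c,b,.049,f)
im=np.load("pics/wrist3.npy"); cv2.imwrite("pics/w3.png",cv2.resize(im[:,:,::-1],None,fx=1.5,fy=1.5))
for ph in (82,80,78,76,74): 
    p=A+.08*d(ph)+.021*d(ph+90)
    print(ph,delta([*p,.235]).round(4),round(-(np.radians(ph-90)-y0),3))
```

```text
5.625 [0.6165 0.0384 0.2345] -8.007045680457976 [-2.1354  1.9226  1.3912]
wrist red [467.6 172.2] 46 [ 0.0317 -0.0175] 0.0362 -28.91
wrist red [469.  181.2] 32 [ 0.0274 -0.0187] 0.0332 -34.32
wrist red [468.4 189.1] 17 [ 0.0238 -0.0187] 0.0303 -38.24
wrist red [252.6 248.9] 1776 [0.0125 0.0789] 0.0799 81.01
wrist brass [412.3  72.3] 316 [ 0.0767 -0.0204] 0.0794 -14.86
wrist brass [391.  208.5] 2907 [-0.0024 -0.0027] 0.0036 -132.31
top red [446.9 121.7] 16 [ 0.1299 -0.5762] 0.5907 -77.3
top red [ 12.4 202.9] 39 [-0.1085  0.7618] 0.7695 98.1
top red [377.6 209.1] 43 [-0.1462 -0.3296] 0.3605 -113.92
top red [387.8 236.8] 67 [-0.229  -0.3519] 0.4199 -123.05
top brass [267.4 167.9] 76 [ 0.0019 -0.0047] 0.005 -67.93
top brass [267.1 205.4] 38 [-0.1205 -0.0007] 0.1205 -179.64
82 [-0.0004 -0.0003 -0.0004] -0.0
80 [ 0.0024 -0.001  -0.0004] 0.035
78 [ 0.0052 -0.0016 -0.0004] 0.07
76 [ 0.008  -0.002  -0.0004] 0.105
74 [ 0.0109 -0.0024 -0.0004] 0.14
```

Call:
{"op": "move_arm", "data": {
  "motion": [
    {"dx": 0.002, "dy": -0.0008, "dz": 0, "turn": 0.03, "gripper": 0},
    {"dx": 0.004, "dy": -0.0013, "dz": 0, "turn": 0.055, "gripper": 0},
    {"dx": 0.0055, "dy": -0.0016, "dz": 0, "turn": 0.075, "gripper": 0},
    {"dx": 0.007, "dy": -0.0019, "dz": 0, "turn": 0.093, "gripper": 0},
    {"dx": 0.007, "dy": -0.0019, "dz": 0, "turn": 0.093, "gripper": 0},
    {"dx": 0.007, "dy": -0.0019, "dz": 0, "turn": 0.093, "gripper": 0},
    {"dx": 0.003, "dy": -0.0019, "dz": 0, "turn": 0.093, "gripper": 0},
    {"dx": -0.02, "dy": -0.0019, "dz": 0, "turn": 0.093, "gripper": 0},
    {"dx": -0.04, "dy": 0, "dz": -0.05, "turn": 0.06, "gripper": 0},
    {"dx": -0.07, "dy": 0.02, "dz": -0.1, "turn": 0, "gripper": 0},
    {"dx": -0.1, "dy": 0.04, "dz": -0.15, "turn": -0.06, "gripper": 0},
    {"dx": -0.1, "dy": 0.04, "dz": -0.15, "turn": -0.06, "gripper": 0}
  ]
}}

```text
time_s: 7.22
position: [0.5109, 0.0118, 0.3885]
tool_rot: [0.999, -0.04, 0.003, 0.0]
ft_force: [1.0, -1.2, 0.1]
grip_width: 0.0002
```

Run:
```python
from h import *; import pickle
s=robot.read_state(); y0=yaw(); print(s["time_s"],s["position"],np.degrees(y0),s["ft_force"])
A=np.array([.626,-.0436])
def rep(t,c,b,z,f):
    p=onz(c,*b[0],z,f)[:2]-A; print(t,b[0],b[1],p,np.hypot(*p).round(4),np.degrees(np.arctan2(p[1],p[0])).round(2))
n="wrist"; c=imaging.calibration(n); im=imaging.grab_frame(n); np.save(f"pics/w4.npy",im); pickle.dump(c,open("pics/w4.pkl","wb"))
for b in blobs(im,(-8,130,60),(8,255,255),12): rep(n+" red",c,b,.101,True)
for b in blobs(im,(10,130,80),(25,255,255),12):
    for z in(.067,.049,.034): rep(n+" brass %.3f"%z,c,b,z,True)
cv2.imwrite("pics/w4.png",cv2.resize(im[:,:,::-1],None,fx=1.5,fy=1.5,interpolation=cv2.INTER_CUBIC))
```

```text
7.225 [0.5109 0.0118 0.3885] -4.5405105357154865 [ 0.9592 -1.1745  0.055 ]
wrist red [30.4 43.4] [18, 20, 28, 48, 61] [0.0653 0.2752] 0.2828 76.65
wrist red [215.3  44.2] [204, 34, 24, 22, 396] [0.0182 0.0774] 0.0795 76.77
wrist red [348.4  58.4] [347, 55, 5, 9, 19] [-0.0004 -0.0371] 0.0371 -90.65
wrist red [509.9 231.1] [508, 224, 4, 14, 37] [-0.1953 -0.2741] 0.3366 -125.47
wrist brass 0.067 [300.1  64.5] [281, 45, 40, 39, 973] [-0.0013  0.0012] 0.0017 138.09
wrist brass 0.049 [300.1  64.5] [281, 45, 40, 39, 973] [ 0.0009 -0.0018] 0.002 -62.72
wrist brass 0.034 [300.1  64.5] [281, 45, 40, 39, 973] [ 0.0027 -0.0042] 0.005 -56.82
wrist brass 0.067 [278.6 177.9] [254, 155, 51, 46, 1613] [-0.1134  0.0298] 0.1172 165.28
wrist brass 0.049 [278.6 177.9] [254, 155, 51, 46, 1613] [-0.1181  0.0286] 0.1215 166.38
wrist brass 0.034 [278.6 177.9] [254, 155, 51, 46, 1613] [-0.122   0.0276] 0.1251 167.23
wrist brass 0.067 [506.3 180.1] [499, 159, 13, 40, 341] [-0.1362 -0.2851] 0.3159 -115.53
wrist brass 0.049 [506.3 180.1] [499, 159, 13, 40, 341] [-0.1423 -0.3057] 0.3372 -114.96
wrist brass 0.034 [506.3 180.1] [499, 159, 13, 40, 341] [-0.1474 -0.3228] 0.3549 -114.54
wrist brass 0.067 [265.7 226. ] [262, 217, 8, 19, 90] [-0.1652  0.0464] 0.1716 164.31
wrist brass 0.049 [265.7 226. ] [262, 217, 8, 19, 90] [-0.1731  0.0463] 0.1792 165.03
wrist brass 0.034 [265.7 226. ] [262, 217, 8, 19, 90] [-0.1797  0.0462] 0.1855 165.59
```

View pics/w4.png

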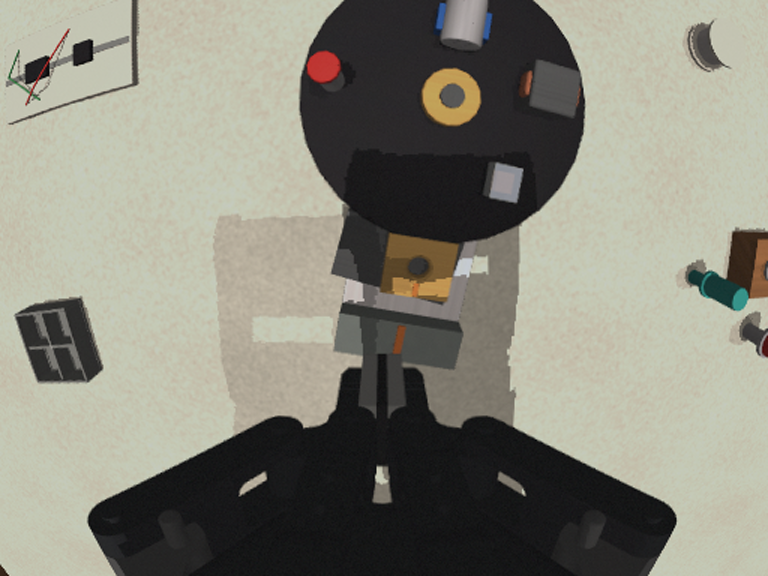

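The picture shows the tab with its hole at (419,266), orange tick about (415,289), and the mark strip at (400,338). The tab is about 1 degree (2 mm) short of the mark, so I'll nudge a little more.

Run:
```python
from h import *; import pickle
c=pickle.load(open("pics/w4.pkl","rb"))
hub=onz(c,300.1,64.5,.067,True)[:2]
for A in(hub,np.array([.626,-.0436])):
  for u,v,z in((279.3,177.3,.049),(265.7,226,.034),(277,192,.049)):
    p=onz(c,u,v,z,True)[:2]-A; print(p,np.hypot(*p),np.degrees(np.arctan2(p[1],p[0])))
A=np.array([.626,-.0436]); y0=yaw()
d=lambda a:np.array([np.cos(np.radians(a)),np.sin(np.radians(a))])
for ph,o in((76.7,.045),(76.7,.025),(76.7,.021),(75.7,.021),(75.2,.021)):
    p=A+.08*d(ph)+o*d(ph+90); print(ph,o,delta([*p,.235]).round(4),round(-(np.radians(ph-90)-y0),3))
```

```text
[-0.1162  0.0267] 0.11918400589481602 167.0769303279422
[-0.1784  0.045 ] 0.183967450973458 165.84090248771926
[-0.1325  0.0301] 0.13587335198042863 167.20192623922438
[-0.1175  0.0278] 0.12071166412532634 166.67595279357718
[-0.1797  0.0462] 0.18551179693459488 165.5902083056833
[-0.1338  0.0313] 0.137398825080432 166.84826204233886
76.7 0.045 [ 0.0857 -0.0395  0.1517] 0.152
76.7 0.025 [ 0.1054 -0.0365  0.1518] 0.152
76.7 0.021 [ 0.1094 -0.0359  0.1518] 0.152
75.7 0.021 [ 0.1108 -0.036   0.1518] 0.17
75.2 0.021 [ 0.1115 -0.0361  0.1518] 0.178
```

Call:
{"op": "move_arm", "data": {
  "motion": [
    {"dx": 0.04, "dy": -0.02, "dz": 0.04, "turn": 0.05, "gripper": 0},
    {"dx": 0.07, "dy": -0.035, "dz": 0.08, "turn": 0.1, "gripper": 0},
    {"dx": 0.086, "dy": -0.0395, "dz": 0.12, "turn": 0.15, "gripper": 0},
    {"dx": 0.086, "dy": -0.0395, "dz": 0.152, "turn": 0.15, "gripper": 0},
    {"dx": 0.098, "dy": -0.0375, "dz": 0.152, "turn": 0.152, "gripper": 0},
    {"dx": 0.106, "dy": -0.0365, "dz": 0.152, "turn": 0.152, "gripper": 0},
    {"dx": 0.109, "dy": -0.036, "dz": 0.152, "turn": 0.16, "gripper": 0},
    {"dx": 0.1105, "dy": -0.036, "dz": 0.152, "turn": 0.17, "gripper": 0},
    {"dx": 0.111, "dy": -0.036, "dz": 0.152, "turn": 0.17, "gripper": 0},
    {"dx": 0.111, "dy": -0.036, "dz": 0.152, "turn": 0.17, "gripper": 0},
    {"dx": 0.111, "dy": -0.036, "dz": 0.152, "turn": 0.17, "gripper": 0}
  ]
}}

```text
time_s: 8.65
position: [0.6254, 0.0395, 0.2328]
tool_rot: [0.992, -0.124, -0.0, 0.0]
ft_force: [-1.3, 1.1, 0.6]
grip_width: -0.0002
```

Run:
```python
from h import *
s=robot.read_state(); y0=yaw(); print(s["time_s"],s["position"],np.degrees(y0),s["ft_force"])
A=np.array([.626,-.0436])
c=imaging.calibration("wrist"); im=imaging.grab_frame("wrist")
for b in blobs(im,(-8,130,60),(8,255,255),300):
    p=onz(c,*b[0],.101,True)[:2]-A; print("red",b,p,np.hypot(*p),np.degrees(np.arctan2(p[1],p[0])))
x=R.from_quat(s["tool_rot"]).apply([1,0,0])[:2]; print("tool angle eq",np.degrees(np.arctan2(*(s["position"][:2]-A)[::-1])))
print(delta([s["position"][0]-.0,s["position"][1],.235]))
# view pose: TCP (.50,.0,.36) yaw 0 ; then pin pose
print("view",delta([.49,.0,.385]), y0)
```

```text
8.65 [0.6254 0.0395 0.2328] -14.274072283241358 [-1.3411  1.1466  0.5826]
red (array([254.1, 250.1]), [229, 227, 51, 47, 1829]) [0.0214 0.0769] 0.07984104591054246 74.43043212916388
tool angle eq 90.39491258089191
[-0.      0.     -0.0023]
view [-0.1216  0.0716 -0.1522] -0.2491295590102263
```

Call:
{"op": "move_arm", "data": {
  "motion": [
    {"dx": -0.004, "dy": 0, "dz": 0, "turn": 0, "gripper": 0},
    {"dx": -0.025, "dy": 0.003, "dz": 0, "turn": 0, "gripper": 0},
    {"dx": -0.045, "dy": 0.015, "dz": -0.04, "turn": -0.05, "gripper": 0},
    {"dx": -0.065, "dy": 0.03, "dz": -0.08, "turn": -0.1, "gripper": 0},
    {"dx": -0.085, "dy": 0.045, "dz": -0.12, "turn": -0.15, "gripper": 0},
    {"dx": -0.104, "dy": 0.055, "dz": -0.156, "turn": -0.17, "gripper": 0},
    {"dx": -0.104, "dy": 0.055, "dz": -0.156, "turn": -0.17, "gripper": 0},
    {"dx": -0.104, "dy": 0.055, "dz": -0.156, "turn": -0.17, "gripper": 0}
  ]
}}

```text
time_s: 9.7
position: [0.5111, 0.0118, 0.3882]
tool_rot: [0.999, -0.04, -0.0, 0.0]
ft_force: [-0.5, -0.9, -0.5]
grip_width: 0.0003
```

Run:
```python
from h import *; import pickle
s=robot.read_state(); y0=yaw(); print(s["time_s"],s["position"],np.degrees(y0),s["ft_force"])
c=imaging.calibration("wrist"); im=imaging.grab_frame("wrist"); np.save(f"pics/w5.npy",im); pickle.dump(c,open("pics/w5.pkl","wb"))
A=np.array([.626,-.0436])
def rep(t,b,z):
    p=onz(c,*b[0],z,True)[:2]-A; print(t,b[0],b[1],p,np.hypot(*p).round(4),np.degrees(np.arctan2(p[1],p[0])).round(2))
for b in blobs(im,(-8,130,60),(8,255,255),300): rep("red",b,.101)
for b in blobs(im,(10,130,80),(25,255,255),60):
    for z in(.067,.049,.034): rep("brass %.3f"%z,b,z)
g=cv2.cvtColor(im,cv2.COLOR_RGB2GRAY)
m=cv2.inRange(g,0,48); m[:160]=0;m[200:]=0;m[:,:262]=0;m[:,298:]=0
n,l,st,cc=cv2.connectedComponentsWithStats(m); print("holes?",cc[1:],st[1:])
cv2.imwrite("pics/w5c.png",cv2.resize(im[20:250,190:390,::-1],None,fx=2.6,fy=2.6,interpolation=cv2.INTER_CUBIC))
```

```text
9.7 [0.5111 0.0118 0.3882] -4.5558119518058895 [-0.4671 -0.9304 -0.4505]
red [215.5  40.4] [204, 30, 24, 22, 402] [0.0196 0.077 ] 0.0794 75.7
brass 0.067 [300.3  62.3] [281, 43, 40, 39, 988] [-0.0012  0.0012] 0.0017 135.82
brass 0.049 [300.3  62.3] [281, 43, 40, 39, 988] [ 0.001  -0.0018] 0.002 -60.18
brass 0.034 [300.3  62.3] [281, 43, 40, 39, 988] [ 0.0029 -0.0042] 0.0051 -55.84
brass 0.067 [276.6 175.7] [251, 153, 53, 46, 1633] [-0.1128  0.0319] 0.1172 164.21
brass 0.049 [276.6 175.7] [251, 153, 53, 46, 1633] [-0.1175  0.0309] 0.1215 165.28
brass 0.034 [276.6 175.7] [251, 153, 53, 46, 1633] [-0.1214  0.03  ] 0.125 166.12
brass 0.067 [506.6 179.1] [500, 158, 12, 39, 331] [-0.1367 -0.2848] 0.316 -115.64
brass 0.049 [506.6 179.1] [500, 158, 12, 39, 331] [-0.1429 -0.3055] 0.3373 -115.07
brass 0.034 [506.6 179.1] [500, 158, 12, 39, 331] [-0.148  -0.3227] 0.355 -114.64
brass 0.067 [265.7 224.9] [262, 215, 9, 21, 100] [-0.1659  0.0466] 0.1723 164.32
brass 0.049 [265.7 224.9] [262, 215, 9, 21, 100] [-0.1738  0.0464] 0.1799 165.05
brass 0.034 [265.7 224.9] [262, 215, 9, 21, 100] [-0.1805  0.0463] 0.1863 165.61
holes? [[279.9565 176.2174]
 [271.0769 175.2308]] [[274 171   9  10  23]
 [270 172   3   7  13]]
```

View pics/w5c.png

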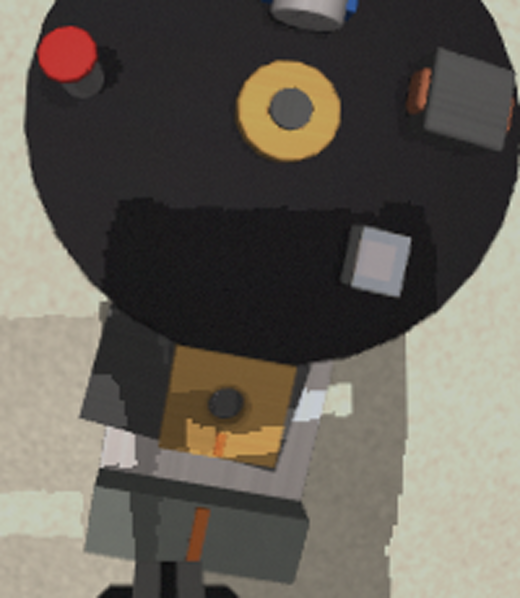

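The crop shows the tab's hole at (226,402) and the mark strip at (199,535), in line with the hub at (290,108). The tab stands at 165.3–165.7 degrees and the mark at 165.6, so it is there. I'll let it rest and go look at the pin.

Call:
{"op": "move_arm", "data": {
  "motion": [
    {"dx": -0.007, "dy": 0.05, "dz": 0, "turn": -0.1, "gripper": 0.05},
    {"dx": -0.014, "dy": 0.105, "dz": 0, "turn": -0.2, "gripper": 0.05},
    {"dx": -0.022, "dy": 0.16, "dz": 0.01, "turn": -0.3, "gripper": 0.05},
    {"dx": -0.03, "dy": 0.215, "dz": 0.02, "turn": -0.4, "gripper": 0.05},
    {"dx": -0.037, "dy": 0.27, "dz": 0.03, "turn": -0.5, "gripper": 0.05},
    {"dx": -0.045, "dy": 0.325, "dz": 0.04, "turn": -0.6, "gripper": 0.05},
    {"dx": -0.052, "dy": 0.38, "dz": 0.048, "turn": -0.7, "gripper": 0.05},
    {"dx": -0.06, "dy": 0.43, "dz": 0.048, "turn": -0.8, "gripper": 0.05},
    {"dx": -0.064, "dy": 0.463, "dz": 0.048, "turn": -0.864, "gripper": 0.05},
    {"dx": -0.064, "dy": 0.463, "dz": 0.048, "turn": -0.864, "gripper": 0.05},
    {"dx": -0.064, "dy": 0.463, "dz": 0.048, "turn": -0.864, "gripper": 0.05}
  ]
}}

```text
time_s: 11.12
position: [0.411, -0.4441, 0.3395]
tool_rot: [0.924, 0.382, -0.0, -0.001]
ft_force: [-0.4, 0.2, -0.8]
grip_width: 0.0497
```

Run:
```python
from h import *; import pickle
s=robot.read_state(); y0=yaw(); print(s["time_s"],s["position"],np.degrees(y0),s["ft_force"],s["grip_width"])
c=imaging.calibration("wrist"); im=imaging.grab_frame("wrist"); np.save(f"pics/w6.npy",im); pickle.dump(c,open("pics/w6.pkl","wb"))
for b in blobs(im,(-8,130,50),(8,255,255),60): print(b,onz(c,*b[0],.07,True),onz(c,*b[0],.0665,True))
cv2.imwrite("pics/w6.png",cv2.resize(im[:,:,::-1],None,fx=1.5,fy=1.5,interpolation=cv2.INTER_CUBIC))
ct=imaging.calibration("top");cs=imaging.calibration("scene")
print("tri top/scene",tri([ray(ct,377.6,209.1),ray(cs,135.7,244)]),"big",tri([ray(ct,387.8,236.8),ray(cs,114.3,230.4)]))
```

```text
11.125 [ 0.411  -0.4441  0.3395] 44.92965867559179 [-0.3964  0.2064 -0.8033] 0.04972660897349888
(array([258.9,  76.5]), [245, 62, 29, 30, 675]) [ 0.4828 -0.3777  0.07  ] [ 0.483  -0.3775  0.0665]
(array([201.8, 171.1]), [180, 147, 44, 49, 1514]) [ 0.3947 -0.3984  0.07  ] [ 0.3937 -0.3986  0.0665]
tri top/scene [ 0.4851 -0.3823  0.0713] big [ 0.4    -0.4027  0.0761]
```

View pics/w6.png

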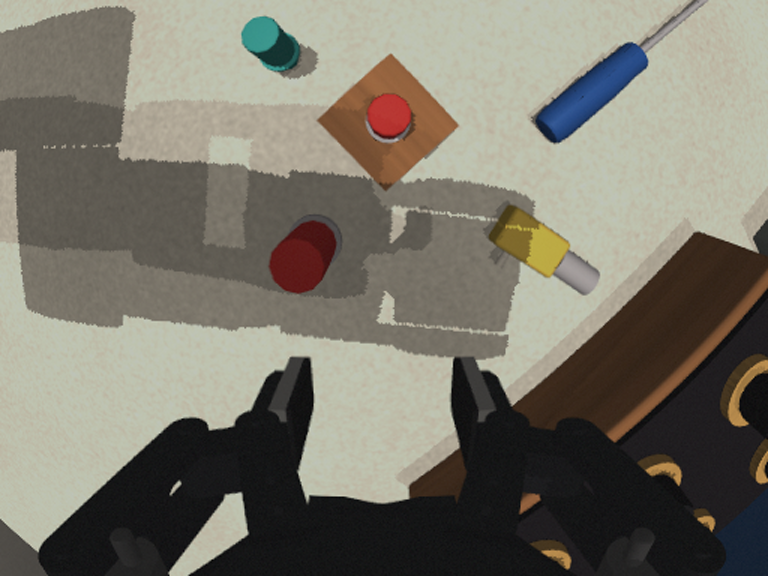

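The picture shows the small red knob at (389,115), standing in the wooden block (388,121). The larger red pin (300,265) and turquoise pin (265,37) stand clear. This confirms the choice.

Run:
```python
from h import *; import pickle
c=pickle.load(open("pics/w6.pkl","rb"))
k=onz(c,389/1.5,115/1.5,.089,True); q=np.mean([onz(c,u/1.5,v/1.5,.04,True) for u,v in((391,54),(318,119),(387,189),(458,126))],0); print(k,q)
p=(k+q)[:2]/2
print(p,"over",delta([*p,.300]),"grip",delta([*p,.070+.155]))
```

```text
[ 0.4816 -0.3789  0.089 ] [ 0.4823 -0.379   0.04  ]
[ 0.4819 -0.3789] over [0.096  0.0042 0.0399] grip [0.0959 0.0043 0.1149]
```

Call:
{"op": "move_arm", "data": {
  "force": 25,
  "motion": [
    {"dx": 0.05, "dy": 0.002, "dz": 0.01, "turn": 0, "gripper": 0.05},
    {"dx": 0.096, "dy": 0.0043, "dz": 0.02, "turn": 0, "gripper": 0.05},
    {"dx": 0.096, "dy": 0.0043, "dz": 0.03, "turn": 0, "gripper": 0.05},
    {"dx": 0.096, "dy": 0.0043, "dz": 0.06, "turn": 0, "gripper": 0.05},
    {"dx": 0.096, "dy": 0.0043, "dz": 0.09, "turn": 0, "gripper": 0.05},
    {"dx": 0.096, "dy": 0.0043, "dz": 0.115, "turn": 0, "gripper": 0.05},
    {"dx": 0.096, "dy": 0.0043, "dz": 0.115, "turn": 0, "gripper": 0.05},
    {"dx": 0.096, "dy": 0.0043, "dz": 0.115, "turn": 0, "gripper": 0.01},
    {"dx": 0.096, "dy": 0.0043, "dz": 0.115, "turn": 0, "gripper": 0.01},
    {"dx": 0.096, "dy": 0.0043, "dz": 0.115, "turn": 0, "gripper": 0.01},
    {"dx": 0.096, "dy": 0.0043, "dz": 0.115, "turn": 0, "gripper": 0.01}
  ]
}}

```text
time_s: 12.55
position: [0.4819, -0.3801, 0.2271]
tool_rot: [0.924, 0.382, 0.0, 0.001]
ft_force: [-1.4, 0.9, 6.6]
grip_width: 0.0214
```

Call:
{"op": "move_arm", "data": {
  "motion": [
    {"dx": 0, "dy": 0, "dz": -0.01, "turn": 0, "gripper": 0.01},
    {"dx": 0, "dy": 0, "dz": -0.03, "turn": 0, "gripper": 0.01},
    {"dx": 0, "dy": 0, "dz": -0.06, "turn": 0, "gripper": 0.01},
    {"dx": 0, "dy": 0, "dz": -0.09, "turn": 0, "gripper": 0.01},
    {"dx": 0, "dy": 0, "dz": -0.1, "turn": 0, "gripper": 0.01},
    {"dx": 0, "dy": 0, "dz": -0.1, "turn": 0, "gripper": 0.01}
  ]
}}

```text
time_s: 13.3
position: [0.4817, -0.3798, 0.3263]
tool_rot: [0.924, 0.382, 0.0, 0.001]
ft_force: [-0.4, 0.3, -0.8]
grip_width: 0.0216
```

Run:
```python
from h import *; import pickle
s=robot.read_state(); y0=yaw(); print(s["time_s"],s["position"],y0,s["ft_force"],s["grip_width"])
c=imaging.calibration("wrist"); im=imaging.grab_frame("wrist"); np.save("pics/w7.npy",im); pickle.dump(c,open("pics/w7.pkl","wb"))
T=np.linalg.inv(c["extrinsics"])
for nm,z in(("knobtop",.045+.004+.0),("flange",0),("tip",-.027)):
    q=T@np.r_[s["position"]-[0,0,.155+.030-z],1]; r=np.hypot(q[0],q[1]); k=np.arctan2(r,q[2])/r; print(nm,c["cx"]+c["fx"]*k*q[0],c["cy"]+c["fy"]*k*q[1])
cv2.imwrite("pics/w7c.png",cv2.resize(im[200:384,170:340,::-1],None,fx=3.2,fy=3.2,interpolation=cv2.INTER_CUBIC))
# target over hole, yaw -14.4 deg
h=np.array([.5073,-.0127]); print("over",delta([*h,.049+.027+.015+.03+.155]),"turn",y0+np.radians(14.4))
```

```text
13.3 [ 0.4817 -0.3798  0.3263] 0.784797769480923 [-0.3799  0.2987 -0.8411] 0.021582172647531022
knobtop 252.98979251683627 289.78817310550573
flange 253.13557294588722 239.6721518221735
tip 253.1934619483112 221.41875920197947
over [ 0.2776 -0.2415  0.0494] turn 1.0361251817681065
```

View pics/w7c.png

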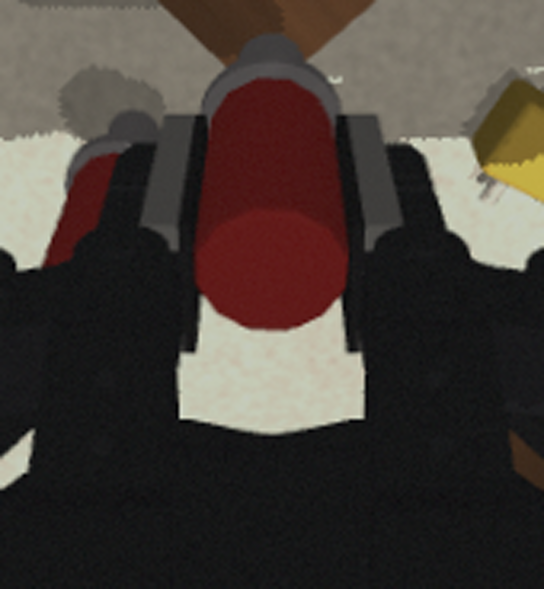

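The crop shows the small red pin gripped upright and centred between the pads, with its flange and grey shank below. I'll carry it over the tab's hole.

Call:
{"op": "move_arm", "data": {
  "motion": [
    {"dx": 0.03, "dy": -0.026, "dz": 0, "turn": 0.12, "gripper": 0.01},
    {"dx": 0.065, "dy": -0.057, "dz": 0, "turn": 0.26, "gripper": 0.01},
    {"dx": 0.1, "dy": -0.088, "dz": 0, "turn": 0.4, "gripper": 0.01},
    {"dx": 0.14, "dy": -0.122, "dz": 0, "turn": 0.54, "gripper": 0.01},
    {"dx": 0.18, "dy": -0.157, "dz": 0, "turn": 0.68, "gripper": 0.01},
    {"dx": 0.215, "dy": -0.188, "dz": 0, "turn": 0.82, "gripper": 0.01},
    {"dx": 0.25, "dy": -0.218, "dz": 0, "turn": 0.95, "gripper": 0.01},
    {"dx": 0.27, "dy": -0.235, "dz": 0.01, "turn": 1.036, "gripper": 0.01},
    {"dx": 0.2776, "dy": -0.2415, "dz": 0.02, "turn": 1.036, "gripper": 0.01},
    {"dx": 0.2776, "dy": -0.2415, "dz": 0.03, "turn": 1.036, "gripper": 0.01},
    {"dx": 0.2776, "dy": -0.2415, "dz": 0.03, "turn": 1.036, "gripper": 0.01},
    {"dx": 0.2776, "dy": -0.2415, "dz": 0.03, "turn": 1.036, "gripper": 0.01}
  ]
}}

```text
time_s: 14.85
position: [0.5076, -0.0137, 0.2958]
tool_rot: [0.992, -0.126, 0.0, 0.0]
ft_force: [-0.0, -0.5, -0.4]
grip_width: 0.0214
```

Run:
```python
from h import *; import pickle
s=robot.read_state(); y0=yaw(); print(s["time_s"],s["position"],np.degrees(y0),s["ft_force"],s["grip_width"])
c=imaging.calibration("wrist"); im=imaging.grab_frame("wrist"); np.save("pics/w8.npy",im); pickle.dump(c,open("pics/w8.pkl","wb"))
T=np.linalg.inv(c["extrinsics"])
A=np.array([.6255,-.043]); 
for nm,p in(("tip",[*s["position"][:2],s["position"][2]-.214]),("hole",[.5073,-.0127,.049]),("hub",[*A,.067])):
    q=T@np.r_[p,1]; r=np.hypot(q[0],q[1]); k=np.arctan2(r,q[2])/r; print(nm,c["cx"]+c["fx"]*k*q[0],c["cy"]+c["fy"]*k*q[1])
for b in blobs(im,(10,130,60),(25,255,255),60): print(b,onz(c,*b[0],.067,True),onz(c,*b[0],.049,True))
cv2.imwrite("pics/w8c.png",cv2.resize(im[150:330,170:350,::-1],None,fx=3.2,fy=3.2,interpolation=cv2.INTER_CUBIC))
```

```text
14.85 [ 0.5076 -0.0137  0.2958] -14.42502534513755 [-0.0264 -0.505  -0.4123] 0.02136033630987975
tip 253.3006764419891 221.25015623642585
hole 252.27609324065287 205.2369987075564
hub 251.67902529110827 37.59999611546755
(array([252.8,  40.1]), [224, 12, 59, 57, 2089]) [ 0.6236 -0.0433  0.067 ] [ 0.6273 -0.0441  0.049 ]
(array([251.9, 199.4]), [220, 177, 66, 53, 2511]) [ 0.5179 -0.0153  0.067 ] [ 0.512  -0.0136  0.049 ]
```

View pics/w8c.png

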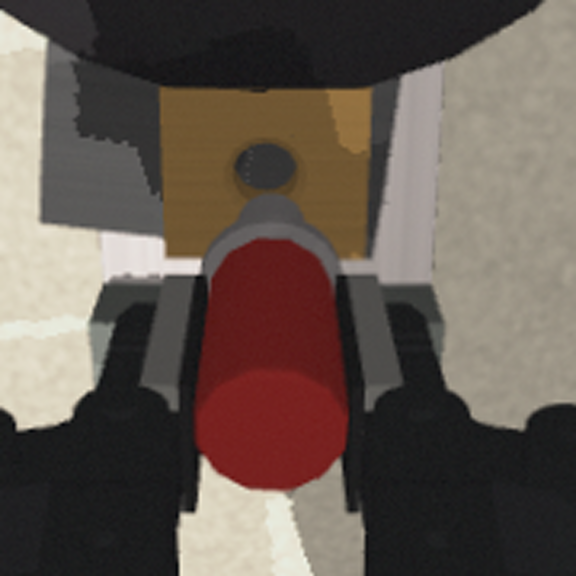

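The crop shows the hole at (265,167) and the pin tip's front edge at (271,195); the pin sits about 1–2 mm off the hole. I'll correct and descend slowly.

Call:
{"op": "move_arm", "data": {
  "motion": [
    {"dx": 0.0015, "dy": -0.0013, "dz": 0.01, "turn": 0, "gripper": 0.01},
    {"dx": 0.0015, "dy": -0.0013, "dz": 0.02, "turn": 0, "gripper": 0.01},
    {"dx": 0.0015, "dy": -0.0013, "dz": 0.026, "turn": 0, "gripper": 0.01},
    {"dx": 0.0015, "dy": -0.0013, "dz": 0.03, "turn": 0, "gripper": 0.01},
    {"dx": 0.0015, "dy": -0.0013, "dz": 0.033, "turn": 0, "gripper": 0.01},
    {"dx": 0.0015, "dy": -0.0013, "dz": 0.035, "turn": 0, "gripper": 0.01},
    {"dx": 0.0015, "dy": -0.0013, "dz": 0.035, "turn": 0, "gripper": 0.01}
  ]
}}

```text
time_s: 15.78
position: [0.5096, -0.012, 0.2622]
tool_rot: [0.992, -0.125, 0.001, -0.0]
ft_force: [-5.0, 1.0, 18.4]
grip_width: 0.0213
```

Call:
{"op": "move_arm", "data": {
  "motion": [
    {"dx": 0, "dy": 0, "dz": -0.003, "turn": 0, "gripper": 0.01},
    {"dx": -0.0025, "dy": 0, "dz": -0.003, "turn": 0, "gripper": 0.01},
    {"dx": -0.0025, "dy": 0, "dz": -0.003, "turn": 0, "gripper": 0.01}
  ]
}}

```text
time_s: 16.15
position: [0.5066, -0.0113, 0.2635]
tool_rot: [0.992, -0.125, -0.0, -0.0]
ft_force: [-0.6, 0.4, -0.3]
grip_width: 0.0211
```

Run:
```python
from h import *; import pickle
s=robot.read_state(); print(s["time_s"],s["position"],s["ft_force"],s["ft_torque"])
c=imaging.calibration("wrist"); im=imaging.grab_frame("wrist"); np.save("pics/w9.npy",im)
T=np.linalg.inv(c["extrinsics"])
for z in(.214,.185+.002):
    q=T@np.r_[s["position"]-[0,0,z],1]; r=np.hypot(q[0],q[1]); k=np.arctan2(r,q[2])/r; print(c["cx"]+c["fx"]*k*q[0],c["cy"]+c["fy"]*k*q[1])
for u,v in((225,250),):pass
cv2.imwrite("pics/w9c.png",cv2.resize(im[150:330,170:350,::-1],None,fx=3.2,fy=3.2,interpolation=cv2.INTER_CUBIC))
```

```text
16.15 [ 0.5066 -0.0113  0.2635] [-0.5895  0.3898 -0.3258] [-0.0789  0.0127 -0.0353]
253.29082091992643 221.11080118956204
253.17291225873646 239.0971703943589
```

View pics/w9c.png

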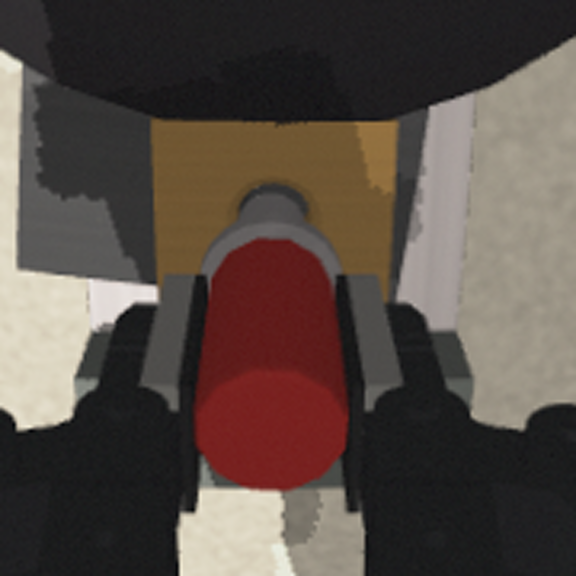

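The crop shows the tip just above the hole, with the far rim of the hole visible at (274,184) and the shank's far edge at about y=193. I'll quantify the offset from the column profile.

Run:
```python
from h import *; import pickle
c8=pickle.load(open("pics/w8.pkl","rb")); a=np.load("pics/w8.npy"); b=np.load("pics/w9.npy")
s=robot.read_state(); c9=imaging.calibration("wrist")
q=R.from_quat(s["tool_rot"])
for nm,im,c,P in(("w8",a,c8,np.array([.5076,-.0137,.2958])),("w9",b,c9,s["position"])):
    print(nm,P)
    for v in range(186,226):
        p=q.inv().apply(onz(c,254,v,.049,True)-P); t=q.inv().apply(onz(c,254,v,P[2]-.214,True)-P)
        print(v,im[v,253:256].mean(0).astype(int),"x@tab %.4f x@tip %.4f"%(p[0],t[0]))
    v=203 if nm=="w8" else 213
    print([(u,im[v,u].astype(int).tolist()) for u in range(236,274)])
```

```text
w8 [ 0.5076 -0.0137  0.2958]
186 [112  86  50] x@tab 0.0150 x@tip 0.0246
187 [111  86  50] x@tab 0.0143 x@tip 0.0239
188 [110  85  49] x@tab 0.0135 x@tip 0.0233
189 [111  85  49] x@tab 0.0127 x@tip 0.0226
190 [112  87  51] x@tab 0.0119 x@tip 0.0219
191 [112  87  50] x@tab 0.0111 x@tip 0.0212
192 [112  86  50] x@tab 0.0103 x@tip 0.0206
193 [97 75 44] x@tab 0.0095 x@tip 0.0199
194 [86 68 43] x@tab 0.0087 x@tip 0.0192
195 [53 53 52] x@tab 0.0079 x@tip 0.0185
196 [52 51 51] x@tab 0.0071 x@tip 0.0178
197 [51 50 51] x@tab 0.0063 x@tip 0.0172
198 [51 50 51] x@tab 0.0055 x@tip 0.0165
199 [51 51 51] x@tab 0.0046 x@tip 0.0158
200 [52 52 52] x@tab 0.0038 x@tip 0.0151
201 [52 52 51] x@tab 0.0030 x@tip 0.0144
202 [51 51 50] x@tab 0.0022 x@tip 0.0137
203 [52 51 51] x@tab 0.0014 x@tip 0.0130
204 [54 53 53] x@tab 0.0006 x@tip 0.0123
205 [53 51 51] x@tab -0.0003 x@tip 0.0116
206 [54 53 53] x@tab -0.0011 x@tip 0.0109
207 [52 52 52] x@tab -0.0019 x@tip 0.0102
208 [52 52 51] x@tab -0.0027 x@tip 0.0095
209 [75 62 42] x@tab -0.0036 x@tip 0.0088
210 [82 72 58] x@tab -0.0044 x@tip 0.0081
211 [80 77 77] x@ta
[... 3297 characters left out ...]
(241, [108, 83, 48]), (242, [100, 77, 45]), (243, [98, 76, 45]), (244, [90, 72, 44]), (245, [52, 47, 41]), (246, [48, 47, 47]), (247, [71, 69, 69]), (248, [79, 76, 77]), (249, [79, 76, 76]), (250, [79, 77, 76]), (251, [79, 77, 77]), (252, [80, 78, 77]), (253, [81, 78, 77]), (254, [80, 77, 78]), (255, [80, 78, 78]), (256, [80, 78, 78]), (257, [81, 78, 78]), (258, [81, 78, 78]), (259, [80, 77, 78]), (260, [79, 77, 76]), (261, [75, 74, 74]), (262, [64, 63, 63]), (263, [52, 52, 52]), (264, [52, 51, 51]), (265, [59, 56, 52]), (266, [81, 67, 46]), (267, [98, 77, 45]), (268, [100, 78, 47]), (269, [106, 82, 47]), (270, [111, 86, 49]), (271, [111, 86, 49]), (272, [112, 87, 52]), (273, [111, 86, 50])]
```

From the rim and wall profile the hole centre lies +1.0 mm in tool x and +0.5 mm in tool y of the tip. I'll descend there in small steps.

Call:
{"op": "move_arm", "data": {
  "motion": [
    {"dx": 0.001, "dy": 0.0005, "dz": 0, "turn": 0, "gripper": 0.01},
    {"dx": 0.001, "dy": 0.0005, "dz": 0.002, "turn": 0, "gripper": 0.01},
    {"dx": 0.001, "dy": 0.0005, "dz": 0.004, "turn": 0, "gripper": 0.01},
    {"dx": 0.001, "dy": 0.0005, "dz": 0.006, "turn": 0, "gripper": 0.01},
    {"dx": 0.001, "dy": 0.0005, "dz": 0.006, "turn": 0, "gripper": 0.01}
  ]
}}

```text
time_s: 16.82
position: [0.5076, -0.0121, 0.2575]
tool_rot: [0.992, -0.125, -0.0, 0.0]
ft_force: [-1.1, 0.5, -0.3]
grip_width: 0.0209
```

Call:
{"op": "move_arm", "data": {
  "motion": [
    {"dx": 0, "dy": 0, "dz": 0.002, "turn": 0, "gripper": 0.01},
    {"dx": 0, "dy": 0, "dz": 0.004, "turn": 0, "gripper": 0.01},
    {"dx": 0, "dy": 0, "dz": 0.006, "turn": 0, "gripper": 0.01},
    {"dx": 0, "dy": 0, "dz": 0.008, "turn": 0, "gripper": 0.01},
    {"dx": 0, "dy": 0, "dz": 0.008, "turn": 0, "gripper": 0.01}
  ]
}}

```text
time_s: 17.45
position: [0.5076, -0.0121, 0.2495]
tool_rot: [0.992, -0.125, -0.0, 0.0]
ft_force: [-0.6, 1.0, -1.3]
grip_width: 0.0214
```

Call:
{"op": "move_arm", "data": {
  "motion": [
    {"dx": 0, "dy": 0, "dz": 0.001, "turn": 0, "gripper": 0.01},
    {"dx": 0, "dy": 0, "dz": 0.002, "turn": 0, "gripper": 0.01},
    {"dx": 0, "dy": 0, "dz": 0.002, "turn": 0, "gripper": 0.01}
  ]
}}

```text
time_s: 17.82
position: [0.5077, -0.0121, 0.248]
tool_rot: [0.992, -0.125, 0.0, 0.0]
ft_force: [-1.6, -0.1, 4.3]
grip_width: 0.0213
```

Call:
{"op": "move_arm", "data": {
  "motion": [
    {"dx": 0, "dy": -0.0005, "dz": 0.0002, "turn": 0, "gripper": 0.01},
    {"dx": 0, "dy": -0.001, "dz": 0.0002, "turn": 0, "gripper": 0.01},
    {"dx": 0, "dy": -0.002, "dz": 0.0002, "turn": 0, "gripper": 0.01},
    {"dx": 0, "dy": -0.003, "dz": 0.0002, "turn": 0, "gripper": 0.01},
    {"dx": 0.0001, "dy": -0.004, "dz": 0.0002, "turn": 0, "gripper": 0.01},
    {"dx": 0.0001, "dy": -0.005, "dz": 0.0002, "turn": 0, "gripper": 0.01},
    {"dx": 0.0002, "dy": -0.006, "dz": 0.0002, "turn": 0, "gripper": 0.01},
    {"dx": 0.0002, "dy": -0.007, "dz": 0.0002, "turn": 0, "gripper": 0.01},
    {"dx": 0.0003, "dy": -0.008, "dz": 0.0002, "turn": 0, "gripper": 0.01},
    {"dx": 0.0003, "dy": -0.008, "dz": 0.0002, "turn": 0, "gripper": 0.01}
  ]
}}

```text
time_s: 19.08
position: [0.5099, -0.0048, 0.2479]
tool_rot: [0.992, -0.125, 0.0, 0.0]
ft_force: [-3.5, -3.9, 7.4]
grip_width: 0.0214
```

Call:
{"op": "move_arm", "data": {
  "motion": [
    {"dx": 0, "dy": -0.0005, "dz": 0, "turn": 0, "gripper": 0.01},
    {"dx": 0, "dy": -0.001, "dz": 0, "turn": 0, "gripper": 0.01},
    {"dx": 0, "dy": -0.0015, "dz": 0, "turn": 0, "gripper": 0.01},
    {"dx": 0.0001, "dy": -0.002, "dz": 0, "turn": 0, "gripper": 0.01},
    {"dx": 0.0001, "dy": -0.0025, "dz": 0, "turn": 0, "gripper": 0.01},
    {"dx": 0.0001, "dy": -0.003, "dz": 0, "turn": 0, "gripper": 0.01},
    {"dx": 0.0002, "dy": -0.0035, "dz": 0, "turn": 0, "gripper": 0.01},
    {"dx": 0.0002, "dy": -0.0035, "dz": 0, "turn": 0, "gripper": 0.01}
  ]
}}

```text
time_s: 20.08
position: [0.511, -0.0014, 0.2478]
tool_rot: [0.992, -0.125, 0.0, 0.0]
ft_force: [-2.8, -3.2, 5.8]
grip_width: 0.0211
```

Call:
{"op": "move_arm", "data": {
  "motion": [
    {"dx": 0.0001, "dy": -0.0004, "dz": 0.0001, "turn": 0, "gripper": 0.01},
    {"dx": 0.0001, "dy": -0.0008, "dz": 0.0001, "turn": 0, "gripper": 0.01},
    {"dx": 0.0001, "dy": -0.0012, "dz": 0.0001, "turn": 0, "gripper": 0.01},
    {"dx": 0.0002, "dy": -0.0016, "dz": 0.0001, "turn": 0, "gripper": 0.01},
    {"dx": 0.0002, "dy": -0.0016, "dz": 0.0001, "turn": 0, "gripper": 0.01}
  ]
}}

```text
time_s: 20.7
position: [0.5116, 0.0006, 0.2473]
tool_rot: [0.992, -0.125, -0.0, -0.0]
ft_force: [-1.3, 0.8, -0.6]
grip_width: 0.0216
```

The vertical force has vanished and z dropped, so the pin is over the socket. I'll ease it down.

Call:
{"op": "move_arm", "data": {
  "motion": [
    {"dx": 0, "dy": 0, "dz": 0.001, "turn": 0, "gripper": 0.01},
    {"dx": 0, "dy": 0, "dz": 0.002, "turn": 0, "gripper": 0.01},
    {"dx": 0, "dy": 0, "dz": 0.002, "turn": 0, "gripper": 0.01}
  ]
}}

```text
time_s: 21.08
position: [0.5116, 0.0005, 0.2452]
tool_rot: [0.992, -0.125, -0.0, -0.0]
ft_force: [-0.8, -0.8, -1.9]
grip_width: 0.0214
```

Call:
{"op": "move_arm", "data": {
  "motion": [
    {"dx": 0, "dy": 0, "dz": 0.0015, "turn": 0, "gripper": 0.01},
    {"dx": 0, "dy": 0, "dz": 0.003, "turn": 0, "gripper": 0.01},
    {"dx": 0, "dy": 0, "dz": 0.0045, "turn": 0, "gripper": 0.01},
    {"dx": 0, "dy": 0, "dz": 0.006, "turn": 0, "gripper": 0.01},
    {"dx": 0, "dy": 0, "dz": 0.007, "turn": 0, "gripper": 0.01},
    {"dx": 0, "dy": 0, "dz": 0.007, "turn": 0, "gripper": 0.01}
  ]
}}

```text
time_s: 21.82
position: [0.5115, 0.0005, 0.2383]
tool_rot: [0.992, -0.125, -0.0, -0.0]
ft_force: [-2.1, -0.0, -1.7]
grip_width: 0.0214
```

Call:
{"op": "move_arm", "data": {
  "motion": [
    {"dx": 0, "dy": 0, "dz": 0.001, "turn": 0, "gripper": 0.01},
    {"dx": 0, "dy": 0, "dz": 0.002, "turn": 0, "gripper": 0.01},
    {"dx": 0, "dy": 0, "dz": 0.0025, "turn": 0, "gripper": 0.01},
    {"dx": 0, "dy": 0, "dz": 0.0025, "turn": 0, "gripper": 0.01}
  ]
}}

```text
time_s: 22.32
position: [0.5116, 0.0004, 0.236]
tool_rot: [0.992, -0.125, -0.0, -0.0]
ft_force: [-3.3, 1.2, 3.4]
grip_width: 0.0212
```

Contact is starting right at the expected depth of about 12.2 mm. One more gentle press, then I'll let go and rise.

Call:
{"op": "move_arm", "data": {
  "motion": [
    {"dx": 0, "dy": 0, "dz": 0.0003, "turn": 0, "gripper": 0.01},
    {"dx": 0, "dy": 0, "dz": 0.0005, "turn": 0, "gripper": 0.01},
    {"dx": 0, "dy": 0, "dz": 0.0005, "turn": 0, "gripper": 0.01}
  ]
}}

```text
time_s: 22.7
position: [0.5116, 0.0005, 0.236]
tool_rot: [0.992, -0.125, 0.0, 0.0]
ft_force: [-6.1, 1.4, 9.5]
grip_width: 0.0218
```

Call:
{"op": "move_arm", "data": {
  "motion": [
    {"dx": 0, "dy": 0, "dz": 0, "turn": 0, "gripper": 0.045},
    {"dx": 0, "dy": 0, "dz": 0, "turn": 0, "gripper": 0.045},
    {"dx": 0, "dy": 0, "dz": 0, "turn": 0, "gripper": 0.045},
    {"dx": 0, "dy": 0, "dz": -0.01, "turn": 0, "gripper": 0.045},
    {"dx": 0, "dy": 0, "dz": -0.04, "turn": 0, "gripper": 0.045},
    {"dx": 0, "dy": 0, "dz": -0.08, "turn": 0, "gripper": 0.045},
    {"dx": -0.03, "dy": 0, "dz": -0.12, "turn": 0, "gripper": 0.045},
    {"dx": -0.06, "dy": 0, "dz": -0.15, "turn": 0, "gripper": 0.045},
    {"dx": -0.06, "dy": 0, "dz": -0.15, "turn": 0, "gripper": 0.045},
    {"dx": -0.06, "dy": 0, "dz": -0.15, "turn": 0, "gripper": 0.045}
  ]
}}

```text
time_s: 23.95
position: [0.4537, 0.0153, 0.3854]
tool_rot: [0.992, -0.125, 0.0, -0.0]
ft_force: [0.2, 0.3, 0.1]
grip_width: 0.0447
```

Run:
```python
from h import *
s=robot.read_state(); print(s["time_s"],s["position"],s["ft_force"],s["grip_width"])
c=imaging.calibration("wrist"); im=imaging.grab_frame("wrist")
for b in blobs(im,(-8,130,50),(8,255,255),100): print(b,onz(c,*b[0],.098,True))
cs=imaging.calibration("scene"); i2=imaging.grab_frame("scene"); rs=[b for b in blobs(i2,(-8,130,60),(8,255,255),15)]; print(rs)
A=cv2.resize(im[60:260,180:380,::-1],(560,560),interpolation=cv2.INTER_CUBIC)
cv2.imwrite("pics/w10c.png",A)
```

```text
23.95 [0.4537 0.0153 0.3854] [0.1574 0.2692 0.0604] 0.04473422985185151
(array([254.2, 120.7]), [242, 109, 25, 25, 472]) [ 0.5134 -0.0007  0.098 ]
[(array([383.8, 120.9]), [381, 119, 6, 4, 17]), (array([244. , 190.2]), [241, 183, 7, 15, 78]), (array([282.6, 201.7]), [280, 200, 6, 5, 23]), (array([114.4, 230.6]), [109, 221, 12, 21, 167])]
```

View pics/w10c.png

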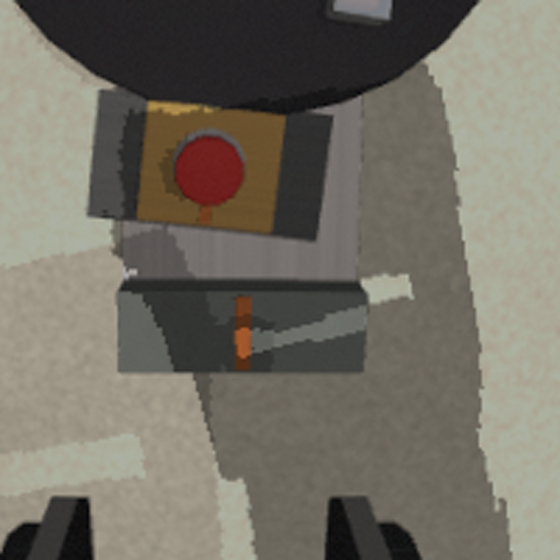

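The crop shows the red knob upright on the tab at (209,170), with the flange around it and the gripper clear. I'm handing in.

Run:
```python
from h import *
print(tri([ray(imaging.calibration("scene"),244,190.2),ray(imaging.calibration("wrist"),254.2,120.7,True)]))
print(robot.finish_job(), robot.read_state()["time_s"])
```

```text
[ 0.5116 -0.0003  0.0729]
the job is handed in; nothing more can be done
the job is handed in; nothing more can be done
```

The lock pin is fully home in the socket with its flange on the tab, and the job is handed in at about 24 s of the 72 s allowed.

- **Turntable:** I pushed it round by the post in small steps. The tab read 165.3–165.7° against the mark's 165.6°, and it rested there for several seconds while I fetched the pin.
- **Socket:** With the pin in the tab's hole I eased the turntable clockwise, pressing at about 4–8 N. The pin dropped after about 13 mm, which agrees with the 13.6 mm I had estimated from an early picture.
- **Seating:** The pin went 12.2 mm below the missed-socket height, and a final press of 9.5 N did not move it further. The gripper then opened and rose clear with the force near zero.
- **Last picture:** It shows the pin upright with its flange on the tab. A rough two-view fix gave a knob height of 73 mm, which fits a seated pin.

**What did not go cleanly:**
- My first attempt at the hole landed on its rim with about 18 N, which is above the 5–10 N you asked for but below the 40 N limit. I backed off, re-measured and went in freely.
- The camera readings of the hub and hole disagreed by 1–3 mm between views.
- The first move call was refused on its format and moved nothing.

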